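# Tip the gang-cut sample pile into its case and lock it

### The job

The pile of three wood sample chips lying in the mitre box belongs in the sample case. Lift the whole pile out by its ends, set it down on the open bench, then take it again by its long sides and tip it into the case as one pile: one end under the case's fixed lip first, then down flat on the floor, the chips still in the same order. Last, turn the brass button so that it points across the pile and keeps it in, and leave the other things on the bench where they are.

Things in the scene. Friction and masses are not known exactly. Their poses are not given: they have to be found in the camera images.
- chip_pale: flat hardwood sample chip, pale, 66 x 52 x 7 mm, about 25 g; origin at the centre of its underside, x along its 66 mm length, y across its 52 mm width, z up (either end may face either way). The bottom one of the pile, at first lying flat on the floor of the mitre box's channel, its length along the channel
- chip_brown: flat hardwood sample chip, mid-brown, 66 x 52 x 7 mm, about 25 g; origin at the centre of its underside, x along its 66 mm length, y across its 52 mm width, z up (either end may face either way). The middle one; the whole pile is 21 mm high, so the fingertips must reach down to its bottom few mm to hold all three
- chip_dark: flat hardwood sample chip, dark brown, 66 x 52 x 7 mm, about 25 g; origin at the centre of its underside, x along its 66 mm length, y across its 52 mm width, z up (either end may face either way). The top one of the pile
- mitre_box: pale wooden mitre box with dark saw kerfs: a trough open at the top and both ends, 180 x 82 x 54 mm, fixed; origin at the centre of its underside, x along the channel. Channel 58 mm wide, its floor 14 mm and the tops of the 12 mm thick fences 54 mm above the bench. The pile has only 3 mm either side, so it can be taken only by its ends
- sample_case: small open wooden case, 105 (x) x 74 (y) x 41 mm, fixed; origin on the bench under the cavity's centre, x toward the lip end (nearer the robot), z up. Cavity x and y +-36.5 and +-28 mm, floor 6 mm above the bench. The 9 mm side walls (tops 30 mm up) stand only at the corners: from x -24 to +24 mm they are open down to the floor for fingers. Seated pile's top is 27 mm up
- case_lip (a point): middle of the inner edge of the case's dark lip, on its underside: x +26.5 mm, y 0, 33 mm above the bench. The lip covers the cavity from here to the end wall (x +36.5 mm), full width, top 41 mm up. The opening left is 63 mm long, less than a chip; a pile tipped about 0.45 rad, leading end down, slides in under the lip along its own length
- turn_button (a joint): brass bar 50 x 14 x 6 mm, turning on an upright screw through its middle, 29.5 to 35.5 mm above the bench; stays where left (0.025 N m friction). 0: along the case's y, clear of the cavity; positive anticlockwise from above; turns either way to 1.75 rad. At +-1.57 it lies along the case's x, 14 mm over the cavity, 2.5 mm above the seated pile
- button_pivot (a point): point on the button's turning axis, on top of the bar, 35.5 mm above the bench; at x -47.5 mm, y 0 in the case's frame, on the case's end block (x -58.5 to -36.5 mm, top 26.5 mm above the bench)
- carpenter_pencil: bystander: red flat pencil lying on the bench, 177 x 14 x 9 mm; origin at the centre of its underside
- tape_measure: bystander: yellow tape measure, 38 x 83 x 72 mm; origin at the centre of its underside
- wax_tin: bystander: dark green tin with a pale lid, 71 mm across, 74 mm high; origin at the centre of its underside
- offcut_5: bystander: small pale wood offcut, 38 x 85 x 19 mm, near the robot's edge of the bench; origin at the centre of its underside
- glue_small: bystander: cream glue bottle with a red nozzle, 60 mm across, 162 mm high; origin at the centre of its underside

How it is judged:
By the outcome, as a careful person would: the job done as asked, in the order asked, and still so for the second after the job is handed in, with the robot touching nothing.
It also fails if it takes over 64 s, if anything falls off the work surface, if the arm or the gripper's body presses on something with over 40 N, if the wrist force passes 120 N, or if a joint passes its speed limit or range.

### The arm

A 6-joint arm with a two-finger parallel gripper is mounted at the origin on a cart in front of the work surface, level with it; the furniture and walls round the work are solid. World frame = base frame: x ahead of the robot, y to its left, z up, the work surface at z = 0. Lengths are in m, angles in rad, forces in N, time in s.
With the tool pointing down it reaches from about 0.35 to 0.725 m from the base axis. Payload 6 kg.
Tool frame: the origin (TCP) lies at the very end of the fingers, on their centre line; the grasp point (between the pads) lies 19 mm behind it; z points along the fingers, y is the line along which they close (so a half turn about z gives the same grasp; the last joint's range is limited). The gripper opens to 85 mm and grips with 20 to 120 N. Pads are 22 mm wide; open, the fingers measure 114 mm over their backs; the gripper's body (76 mm by 85 mm) begins 54 mm behind the grasp point. The pads swing forward as they close: fully open they stand 13 mm farther back than shut.
Start: joints at [-0.776, 0.04, 0.085, 0, -1.615, -0.334], TCP at [0.267, -0.537, 0.231] pointing down, gripper open.
Joint ranges: [-2.56, 2.56], [-1.29, 2.01], [-1.08, 1.49], [-3.29, 1.98], [-2.81, -0.18], [-2.99, 2.99]. Speed limits (rad/s): [2.57, 2.57, 3.01, 3.14, 3.14, 3.14].

### API

Orientations are given as a 3x3 rotation matrix whose columns are the frame's x, y, z axes.
In Python, from rig import env gives the robot as it stands. The module is installed in compiled form; this text tells all that it offers.
- The arm moves only by the tool play_rows, never from a script. Its argument "series" is one flat list of numbers, 7 for each row, row after row: the opening, from -1 (shut) to 1 (fully open), then the shift along the world's x, y, z in cm, then the turn, a rotation vector about the world's x, y, z in rad. A call has 1 to 20 rows; each row is the pose to reach, as a shift and turn from the pose commanded when the call began; what a row does not reach only later rows make up. A row lasts 1/10 s, in which the tool goes at most 50 mm and 8.59 degrees, less where a joint would pass 70% of its speed; a pose out of reach is approached as far as the arm can. A call with a gripper value outside its range is refused whole. The fingers move at their own pace and stop on an object; the grip force is fixed at half the most. Time passes only in rows, so rows that repeat a pose let the fingers close. It gives the time, the measured TCP pose, the force, the opening and the grip force at its end, in the units of the state.
- env.sense(): the state, without advancing time (a new reading comes with each control period).
- env.grab_frame(name): name is "scene" or "top"; returns the picture (400x640x3 uint8, blue, green, red); there is no depth.
- env.camera_model(name): a dict with "fovy" (degrees; the focal length in pixels is half the picture's height over the tangent of half this angle, whatever the lens; pixels are square), "cx", "cy" (the principal point, pixels), "D" ([k1, k2, p1, p2, k3] as OpenCV has them; the pictures are not rectified), "view" (4x4, takes a point from world to camera coordinates). Camera axes: x right, y down, z forward; pixel columns grow to the right and rows downward; lengths in m; the calibration is good to about 2 mm. A picture is of the moment at which its call begins. camera_model takes no time and is no camera call.
- env.hand_in(): hands the job in; it is judged then, once.
The state is a dict: "t": time; "joint_pos": joint angles; "qvel": joint speeds; "joint_efforts": joint torques, N m; "ee_pos": TCP position; "eef_rot": TCP orientation; "contact_force": force on the tool from outside, world axes, zero at the start; "ft_torque": the same for the moment, N m; "width": opening from 0.0 (shut) to 1.0 (fully open); "grip_force": force on a finger pad.
Only numpy, scipy, OpenCV 4.12 (cv2) and the standard library are available. Lean on these libraries where they do the work, as an engineer would, in place of code of your own. Each camera call takes 0.05 s, during which the arm holds its last target. There are 200 camera calls.

## Working session

There is one attempt and no reset: what is moved stays moved. The work goes in short steps, Python scripts to look and compute and a tool call to move; the robot and the scene stay as the last step left them, time stands still between calls to the robot, and variables do not carry over. Pictures are saved under pics/ and viewed, at most 10 in all, crops included, and the job is handed in when it is done.

Besides the shell and the picture viewer there is one more tool, called after "Request:" as name(argument=value, ...) on one line, values as JSON. play_rows: Moves the arm, as the interface text tells. Its arguments: {"type":"object","properties":{"series":{"type":"array"}},"required":["series"]}

```bash
mkdir -p pics; python3 - <<'E'
from rig import env
import cv2,numpy as np
for n in("scene","top"):
    cv2.imwrite(f"pics/{n}0.png",env.grab_frame(n)); m=env.camera_model(n); print(n,m["fovy"],m["cx"],m["cy"],m["D"]);print(np.round(m["view"],4).tolist())
s=env.sense();print(s)
E
```

```text
scene 44.945587726555225 326.36405432540863 205.00844950241776 [-0.13138932  0.          0.          0.          0.        ]
[[0.5013, -0.8653, 0.0011, -0.4103], [-0.5294, -0.3077, -0.7906, 0.3124], [0.6844, 0.3957, -0.6124, 0.608], [0.0, 0.0, 0.0, 1.0]]
top 52.31050080713689 321.41567477288595 202.14196882618893 [-0.09076097  0.          0.          0.          0.        ]
[[0.0189, -0.9994, -0.0302, -0.1304], [-0.9898, -0.0145, -0.1415, 0.5416], [0.1409, 0.0326, -0.9895, 0.8411], [0.0, 0.0, 0.0, 1.0]]
{'t': 0.1, 'joint_pos': array([-7.76296859e-01,  4.07648825e-02,  8.39065231e-02, -4.13133316e-04,
       -1.61550142e+00, -3.33685123e-01]), 'qvel': array([ 0.00084372, -0.00170015,  0.00369462,  0.00045212,  0.00147451,
       -0.00094132]), 'joint_efforts': array([-6.20630773e-03, -3.69346046e+01,  3.48279727e+01,  6.95186466e+00,
       -4.59236006e-03,  3.00324007e-05]), 'ee_pos': array([ 0.26673315, -0.53711887,  0.23036804]), 'eef_rot': array([[-8.95682556e-01, -4.44693237e-01, -8.26373928e-04],
       [-4.44693988e-01,  8.95681486e-01,  1.38990153e-03],
       [ 1.22088016e-04,  1.61239408e-03, -9.99998693e-01]]), 'contact_force': array([1.03075404, 0.04027328, 0.03258405]), 'ft_torque': array([ 0.04285611, -0.03915746, -0.00770644]), 'grip_force': 0.0, 'width': 0.9998908254934679}
```

View pics/top0.png

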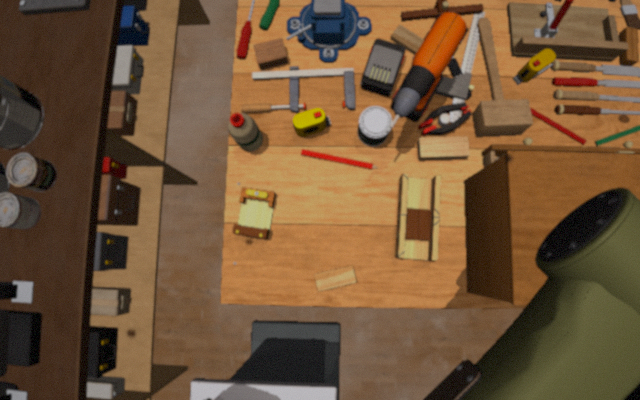

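View pics/scene0.png

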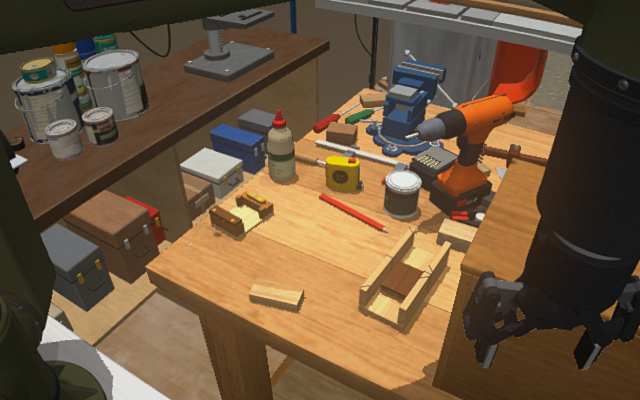

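Top: the case is at about (255,213), with the button end up at (258,194) and the lip down at (252,234). The mitre box is at (418,218) with the pile at (419,224). The open bench lies between them, with the offcut at (335,278) and the pencil at (337,159). Next I'll enlarge both parts from each camera.

```bash
python3 - <<'E'
import cv2,numpy as np
t=cv2.imread("pics/top0.png");s=cv2.imread("pics/scene0.png")
r=lambda im,x,y,w,h:cv2.resize(im[y:y+h,x:x+w],(w*5,h*5),interpolation=cv2.INTER_CUBIC)
# each panel 80x... 
a=cv2.resize(t[180:250,220:290],None,fx=5.6,fy=5.6,interpolation=2)   #392
b=cv2.resize(t[168:268,370:470],(392,392),interpolation=2)
cv2.imwrite("pics/c1.png",np.hstack([a,b]))
a=cv2.resize(s[180:250,205:285],None,fx=5,fy=5,interpolation=2)
b=cv2.resize(s[220:340,350:460],(400,436),interpolation=2)[:350]
b=cv2.resize(s[225:330,355:460],(350,350),interpolation=2)
cv2.imwrite("pics/c2.png",np.hstack([a,b]))
E
```

```text
(no output)
```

View pics/c1.png

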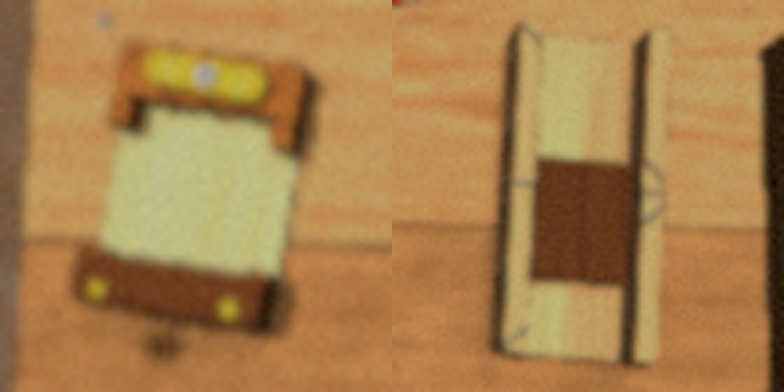

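View pics/c2.png

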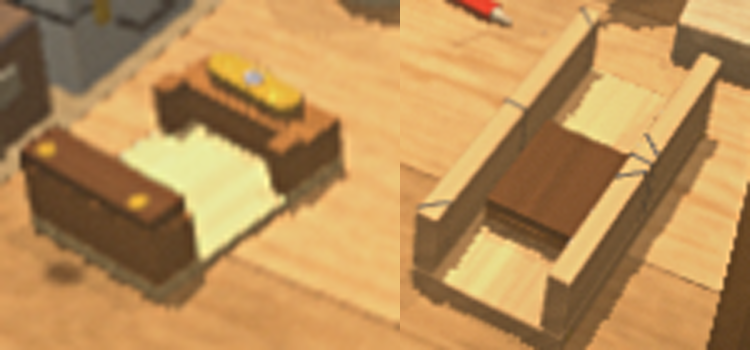

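The crops give usable corners for the case lip, screw and end block, the mitre fence tops, and the dark chip. I'll fit planar poses to these across both cameras.

```bash
cat > h.py <<'E'
from rig import env
import cv2,numpy as np
from scipy.optimize import least_squares
from scipy.spatial.transform import Rotation as R
def proj(n,P):
    m=env.camera_model(n);f=200/np.tan(np.radians(m["fovy"])/2);V=np.array(m["view"])
    K=np.array([[f,0,m["cx"]],[0,f,m["cy"]],[0,0,1]])
    return cv2.projectPoints(np.asarray(P,float),cv2.Rodrigues(V[:3,:3])[0],V[:3,3],K,np.array(m["D"],float))[0][:,0]
def pose2(p,L):
    c,s=np.cos(p[2]),np.sin(p[2]);L=np.asarray(L,float)/1000
    return np.c_[p[0]+c*L[:,0]-s*L[:,1],p[1]+s*L[:,0]+c*L[:,1],L[:,2]]
def fit(obs,p0,show=True):
    # obs: {cam:(local mm pts, pixels)}
    r=lambda p:np.concatenate([(proj(n,pose2(p,L))-np.array(u)).ravel() for n,(L,u) in obs.items()])
    s=least_squares(r,p0,x_scale=[.01,.01,.1],loss="soft_l1");
    if show: print(np.round(s.x,4),"res",np.round(r(s.x),1).reshape(-1,2).tolist())
    return s.x
E
cat > m.py <<'E'
from h import *
C=lambda L,ox,oy,k,dx=0:[((x-dx)/k+ox-.5+.5/k,y/k+oy-.5+.5/k) for x,y in L]
case=[(-47.5,0,36),(26.5,-37,41),(46.5,-37,41),(46.5,37,41),(26.5,37,41)]
T=lambda L:C(L,220,180,5.6); S=lambda L:C(L,205,180,5)
top=T([(205,76),(82,247),(75,296),(263,329),(281,279)]);sc=S([(253,78),(60,127),(22,158),(148,226),(187,200)])
for o in({"top":(case,top)},{"scene":(case,sc)},{"top":(case,top),"scene":(case,sc)}): fit(o,[.45,0,3.1])
T=lambda L:C(L,370,168,3.92,392); S=lambda L:C(L,355,225,3.3333,400)
mb=[(90,29,54),(90,-41,54),(-90,-41,54),(-90,-29,54)]
top=T([(541,42),(668,30),(655,362),(634,360)])
mb2=[(90,41,54),(-90,41,54),(-90,29,54),(90,-29,54),(90,-41,54),(-90,-29,54),(-90,-41,54)]
sc=S([(583,10),(418,208),(440,215),(705,55),(720,62),(553,275),(575,282)])
for o in({"top":(mb,top)},{"scene":(mb2,sc)},{"top":(mb,top),"scene":(mb2,sc)}): fit(o,[.45,-.3,0])
ch=[(33,26,35),(33,-26,35),(-33,-26,35),(-33,26,35)]
top=T([(540,160),(637,165),(627,285),(531,280)]);sc=S([(553,125),(630,155),(568,240),(488,203)])
for o in({"top":(ch,top)},{"scene":(ch,sc)},{"top":(ch,top),"scene":(ch,sc)}): fit(o,[.45,-.3,0])
E
python3 m.py
```

```text
[0.5147 0.0249 3.0171] res [[1.1, -0.1], [0.2, 0.3], [-0.1, 0.7], [0.1, -0.2], [-1.7, -0.6]]
[0.5141 0.0226 3.0167] res [[0.4, 0.7], [-0.8, -0.0], [-0.8, -1.2], [0.6, 0.2], [0.4, -0.1]]
[0.5146 0.0238 3.0143] res [[1.6, -0.1], [0.7, 0.2], [0.3, 0.7], [0.5, -0.2], [-1.2, -0.5], [0.2, 0.5], [-1.1, -0.3], [-1.1, -1.6], [0.2, -0.2], [-0.0, -0.4]]
[ 0.515  -0.3277 -0.0548] res [[-0.3, -5.3], [0.0, 0.0], [0.3, 0.4], [-0.1, 0.6]]
[ 0.5174 -0.3323 -0.0587] res [[0.5, -1.6], [-0.0, 0.8], [-0.0, 1.8], [-0.3, -1.0], [1.5, -0.6], [-0.7, -0.6], [-0.2, 0.6]]
[ 0.5166 -0.3314 -0.0562] res [[1.5, -6.0], [1.8, -0.6], [2.0, -0.3], [1.6, -0.2], [-0.3, -1.5], [-0.7, 1.0], [-0.7, 2.0], [-1.1, -1.0], [0.8, -0.6], [-1.3, -0.4], [-0.8, 0.8]]
[ 0.4991 -0.3299 -0.0702] res [[-0.0, -0.4], [-0.7, 0.4], [0.2, 0.4], [0.4, -0.4]]
[ 0.5    -0.3308 -0.0522] res [[-3.0, -1.4], [1.4, 1.2], [3.0, 0.8], [-1.6, -1.1]]
[ 0.4992 -0.33   -0.0687] res [[0.0, -0.4], [-0.6, 0.3], [0.3, 0.3], [0.5, -0.4], [-3.2, -1.3], [1.0, 1.6], [2.0, 0.9], [-2.4, -1.3]]
```

Request:
play_rows(series=[1, 0, 0, 4, 0, 0, 0, 1, 0, 0, 8, 0, 0, 0.1, 1, 23.2, 20.7, 8, 0, 0, 1.05, 1, 23.2, 20.7, 8, 0, 0, 1.05, 1, 23.2, 20.7, 8, 0, 0, 1.05, 1, 23.2, 20.7, 8, 0, 0, 1.05, 1, 23.2, 20.7, 8, 0, 0, 1.05, 1, 23.2, 20.7, 8, 0, 0, 1.05, 1, 23.2, 20.7, 8, 0, 0, 1.05, 1, 23.2, 20.7, 3, 0, 0, 1.05, 1, 23.2, 20.7, -2, 0, 0, 1.05, 1, 23.2, 20.7, -7, 0, 0, 1.05, 1, 23.2, 20.7, -12, 0, 0, 1.05, 1, 23.2, 20.7, -14, 0, 0, 1.05, 1, 23.2, 20.7, -14, 0, 0, 1.05, 1, 23.2, 20.7, -14, 0, 0, 1.05])

```text
t: 1.7
ee_pos: [0.4991, -0.3308, 0.0923]
eef_rot: [[-0.06, -0.998, 0.0], [-0.998, 0.06, -0.001], [0.001, -0.0, -1.0]]
contact_force: [0.3, -0.7, 1.2]
width: 1.002
grip_force: 0.0
```

```bash
python3 - <<'E'
from h import *
s=env.sense();print(s["t"],s["joint_pos"].round(3),s["ee_pos"].round(4),s["eef_rot"].round(4).tolist(),s["contact_force"].round(1),s["width"])
a=env.grab_frame("scene");b=env.grab_frame("top")
a=cv2.resize(a[150:340,330:480],None,fx=3,fy=3,interpolation=2);b=cv2.resize(b[145:272,340:460],None,fx=4.488,fy=4.488,interpolation=2)[:570]
h=min(len(a),len(b));o=np.hstack([a[:h],b[:h]]);print(o.shape);cv2.imwrite("pics/p1.png",o[:, :])
o=cv2.resize(o,(800,int(h*800/o.shape[1])));cv2.imwrite("pics/p1.png",o)
E
```

```text
1.7 [-2.500e-01  6.500e-02 -1.440e-01  1.000e-03 -1.362e+00  1.900e-01] [ 0.4991 -0.3308  0.0923] [[-0.0598, -0.9982, 0.0002], [-0.9982, 0.0598, -0.001], [0.001, -0.0002, -1.0]] [ 0.3 -0.7  1.2] 1.0016993249377297
(570, 989, 3)
```

View pics/p1.png

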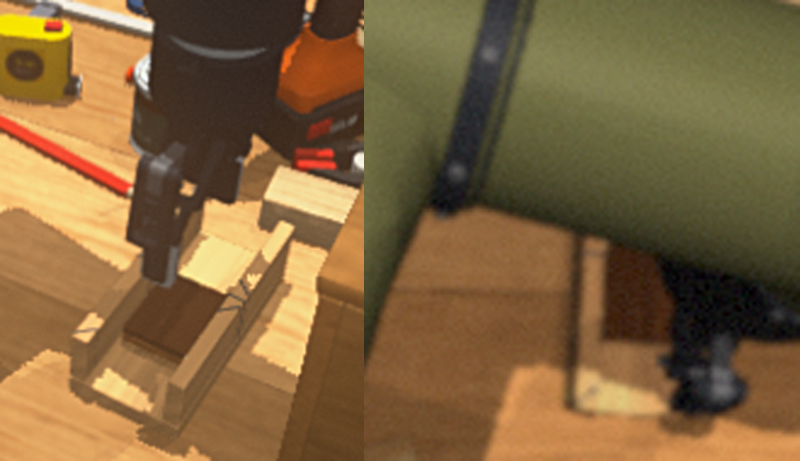

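The scene view has the gripper above the channel with the near finger tip at about (396,267). The arm hides the top view. I'll check that against the projection, then descend.

```bash
python3 - <<'E'
from h import *
print(proj("scene",[[.4567,-.328,.105],[.4567,-.328,.092],[.4418,-.327,.105],[.5415,-.333,.105]]).round(1))
E
```

```text
[[394.3 263.7]
 [393.6 269.7]
 [389.7 269.5]
 [418.2 232.8]]
```

Request:
play_rows(series=[0.85, 0, 0, -3, 0, 0, 0, 0.85, 0, 0, -6, 0, 0, 0, 0.85, 0, 0, -6.5, 0, 0, 0, 0.85, 0, 0, -6.5, 0, 0, 0, 0.85, 0, 0, -6.8, 0, 0, 0, 0.85, 0, 0, -7, 0, 0, 0, 0.85, 0, 0, -7, 0, 0, 0])

```text
t: 2.5
ee_pos: [0.4993, -0.3306, 0.0222]
eef_rot: [[-0.06, -0.998, 0.001], [-0.998, 0.06, -0.0], [0.0, -0.001, -1.0]]
contact_force: [0.7, 0.0, 0.4]
width: 0.924
grip_force: 0.0
```

Request:
play_rows(series=[0.85, 0, 0, -0.3, 0, 0, 0, 0.85, 0, 0, -0.6, 0, 0, 0, 0.85, 0, 0, -0.6, 0, 0, 0])

```text
t: 2.8
ee_pos: [0.4985, -0.3302, 0.0147]
eef_rot: [[-0.06, -0.998, -0.001], [-0.998, 0.06, 0.0], [-0.0, 0.001, -1.0]]
contact_force: [1.2, 0.2, 0.5]
width: 0.925
grip_force: 0.0
```

Request:
play_rows(series=[0.85, 0, 0, -0.15, 0, 0, 0, 0.85, 0, 0, -0.3, 0, 0, 0, 0.85, 0, 0, -0.3, 0, 0, 0])

```text
t: 3.1
ee_pos: [0.4987, -0.3303, 0.0119]
eef_rot: [[-0.06, -0.998, -0.0], [-0.998, 0.06, 0.0], [-0.0, 0.0, -1.0]]
contact_force: [0.1, -0.9, -0.1]
width: 0.923
grip_force: 0.0
```

Request:
play_rows(series=[0.85, 0, 0, -0.2, 0, 0, 0, 0.85, 0, 0, -0.35, 0, 0, 0, 0.6, 0, 0, -0.35, 0, 0, 0, 0.5, 0, 0, -0.35, 0, 0, 0, 0.4, 0, 0, -0.35, 0, 0, 0, 0.3, 0, 0, -0.35, 0, 0, 0, 0.3, 0, 0, -0.35, 0, 0, 0, 0.3, 0, 0, -0.35, 0, 0, 0])

```text
t: 3.9
ee_pos: [0.499, -0.3305, 0.0091]
eef_rot: [[-0.06, -0.998, 0.0], [-0.998, 0.06, -0.0], [0.0, -0.0, -1.0]]
contact_force: [0.1, 0.4, 1.9]
width: 0.755
grip_force: 69.5
```

Request:
play_rows(series=[0.3, 0, 0, 0.5, 0, 0, 0, 0.3, 0, 0, 1.5, 0, 0, 0, 0.3, 0, 0, 3, 0, 0, 0, 0.3, 0, 0, 5, 0, 0, 0, 0.3, 0, 0, 7, 0, 0, 0, 0.3, 0, 0, 9, 0, 0, 0, 0.3, 0, 0, 10, 0, 0, 0, 0.3, 0, 3, 10, 0, 0, 0, 0.3, 0, 7, 10, 0, 0, 0, 0.3, 0, 11, 10, 0, 0, -0.03, 0.3, 0, 15, 10, 0, 0, -0.06, 0.3, 0, 18, 10, 0, 0, -0.066, 0.3, 0, 20, 10, 0, 0, -0.066, 0.3, 0, 21, 9, 0, 0, -0.066, 0.3, 0, 21, 9, 0, 0, -0.066, 0.3, 0, 21, 9, 0, 0, -0.066])

```text
t: 5.5
ee_pos: [0.4984, -0.1209, 0.0982]
eef_rot: [[-0.126, -0.992, -0.001], [-0.992, 0.126, -0.0], [0.0, 0.001, -1.0]]
contact_force: [-0.4, -0.8, -0.2]
width: 0.756
grip_force: 69.0
```

```bash
python3 - <<'E'
from h import *
s=env.sense();print(s["t"],s["ee_pos"].round(4),s["contact_force"].round(1),s["width"])
a=env.grab_frame("scene");b=env.grab_frame("top");cv2.imwrite("pics/s2.png",a);cv2.imwrite("pics/t2.png",b)
print(proj("scene",[s["ee_pos"]]),proj("top",[s["ee_pos"]]))
u=proj("scene",[s["ee_pos"]])[0].astype(int)
a=cv2.resize(a[u[1]-75:u[1]+55,u[0]-80:u[0]+80],None,fx=4,fy=4,interpolation=2)
cv2.imwrite("pics/p2.png",a);print(u)
E
```

```text
5.5 [ 0.4984 -0.1209  0.0982] [-0.4 -0.8 -0.2] 0.7557969978803991
[[294.37915852 209.62952357]] [[319.86577879 220.27330088]]
[294 209]
```

View pics/p2.png

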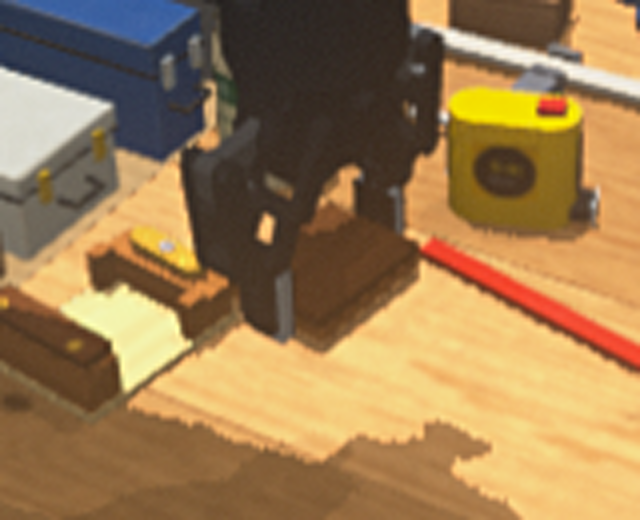

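The pile is held between the fingers at about (345,270) in the crop. Its edge looks thin, so I'll check whether the pale chip stayed in the box.

```bash
python3 - <<'E'
import cv2,numpy as np
a=cv2.imread("pics/s2.png")
p=a[185:225,275:325];p=cv2.resize(p,(500,400),interpolation=2)
p=np.clip((p/255.)**.6*255,0,255).astype(np.uint8)
m=cv2.resize(a[225:330,355:440],(300,371),interpolation=2);m=cv2.copyMakeBorder(m,0,29,0,0,0)
cv2.imwrite("pics/p3.png",np.hstack([p,m]))
E
```

```text
(no output)
```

View pics/p3.png

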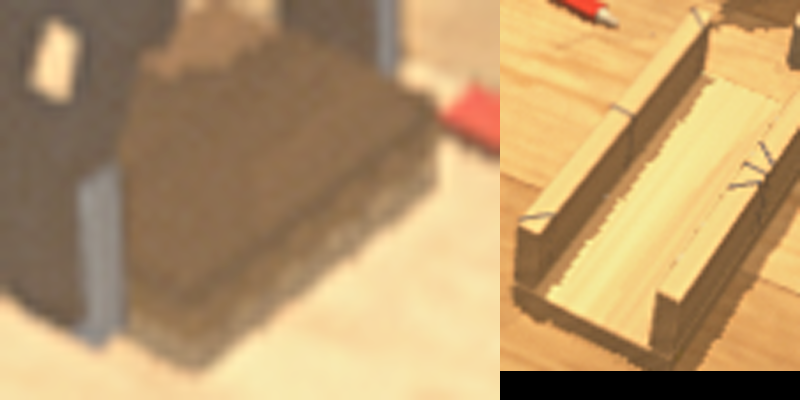

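The box is empty and the edge shows three layers, so all three chips are held. The pile's bottom is about 5 mm above TCP height. Setting it down on the bench now.

Request:
play_rows(series=[0.3, 0, 0, -3, 0, 0, 0, 0.3, 0, 0, -6, 0, 0, 0, 0.3, 0, 0, -8.5, 0, 0, 0, 0.3, 0, 0, -9.6, 0, 0, 0, 0.3, 0, 0, -9.9, 0, 0, 0, 0.3, 0, 0, -10.1, 0, 0, 0, 0.3, 0, 0, -10.2, 0, 0, 0, 0.3, 0, 0, -10.2, 0, 0, 0])

```text
t: 6.4
ee_pos: [0.4995, -0.1204, -0.0021]
eef_rot: [[-0.126, -0.992, 0.002], [-0.992, 0.126, 0.0], [-0.0, -0.002, -1.0]]
contact_force: [0.0, 0.5, -0.7]
width: 0.756
grip_force: 69.0
```

Request:
play_rows(series=[0.3, 0, 0, -0.1, 0, 0, 0, 0.3, 0, 0, -0.1, 0, 0, 0, 0.3, 0, 0, -0.1, 0, 0, 0])

```text
t: 6.7
ee_pos: [0.4989, -0.1204, -0.004]
eef_rot: [[-0.126, -0.992, 0.0], [-0.992, 0.126, -0.0], [-0.0, -0.0, -1.0]]
contact_force: [0.3, -0.7, -1.1]
width: 0.753
grip_force: 69.0
```

Request:
play_rows(series=[0.3, 0, 0, -0.1, 0, 0, 0, 0.3, 0, 0, -0.15, 0, 0, 0, 0.3, 0, 0, -0.15, 0, 0, 0])

```text
t: 7.0
ee_pos: [0.499, -0.1204, -0.005]
eef_rot: [[-0.125, -0.992, 0.0], [-0.992, 0.125, -0.0], [0.0, -0.0, -1.0]]
contact_force: [-1.8, 0.7, 4.8]
width: 0.758
grip_force: 69.7
```

Request:
play_rows(series=[0.55, 0, 0, 0, 0, 0, 0, 0.7, 0, 0, 0, 0, 0, 0, 0.85, 0, 0, 0, 0, 0, 0, 0.85, 0, 0, 0.5, 0, 0, 0, 0.85, 0, 0, 3, 0, 0, 0, 0.85, 0, 0, 7, 0, 0, 0, 0.85, 0, 0, 8, 0, 0, -0.2, 0.85, 0, 0, 8, 0, 0, -0.4, 0.85, 0, 0, 8, 0, 0, -0.6, 0.85, 0, 0, 8, 0, 0, -0.8, 0.85, 0, 0, 8, 0, 0, -1, 0.85, 0, 0, 8, 0, 0, -1.2, 0.85, 0, 0, 8, 0, 0, -1.4, 0.85, 0, 0, 8, 0, 0, -1.571, 0.8, 0, 0, 8, 0, 0, -1.571, 0.8, 0, 0, 8, 0, 0, -1.571, 0.8, 0, 0, 8, 0, 0, -1.571, 0.8, 0, 0, 8, 0, 0, -1.571])

```text
t: 8.8
ee_pos: [0.4989, -0.1204, 0.0746]
eef_rot: [[-0.992, 0.126, 0.0], [0.126, 0.992, 0.0], [-0.0, 0.0, -1.0]]
contact_force: [-0.9, -0.4, 1.0]
width: 0.899
grip_force: 0.0
```

```bash
python3 - <<'E'
from h import *
s=env.sense();print(s["t"],s["joint_pos"].round(3),s["ee_pos"].round(4),s["eef_rot"].round(3).tolist(),s["contact_force"].round(1),s["width"])
a=env.grab_frame("scene");b=env.grab_frame("top");cv2.imwrite("pics/s3.png",a);cv2.imwrite("pics/t3.png",b)
print(proj("scene",[[.499,-.12,.01]]),proj("top",[[.499,-.12,.01]]))
u=proj("scene",[[.499,-.1204,.01]])[0].astype(int)
a=cv2.resize(a[u[1]-60:u[1]+40,u[0]-45:u[0]+55],(400,400),interpolation=2)
u=proj("top",[[.499,-.06,.01]])[0].astype(int)
b=cv2.resize(b[u[1]-60:u[1]+60,u[0]-60:u[0]+60],(400,400),interpolation=2)
cv2.imwrite("pics/p4.png",np.hstack([a,b]));print(u)
E
```

```text
8.8 [ 0.156 -0.157 -0.39  -0.    -1.337 -1.854] [ 0.4989 -0.1204  0.0746] [[-0.992, 0.126, 0.0], [0.126, 0.992, 0.0], [-0.0, 0.0, -1.0]] [-0.9 -0.4  1. ] 0.8988014263156648
[[296.04093118 246.62282225]] [[320.82189865 223.90930182]]
[293 223]
```

View pics/p4.png

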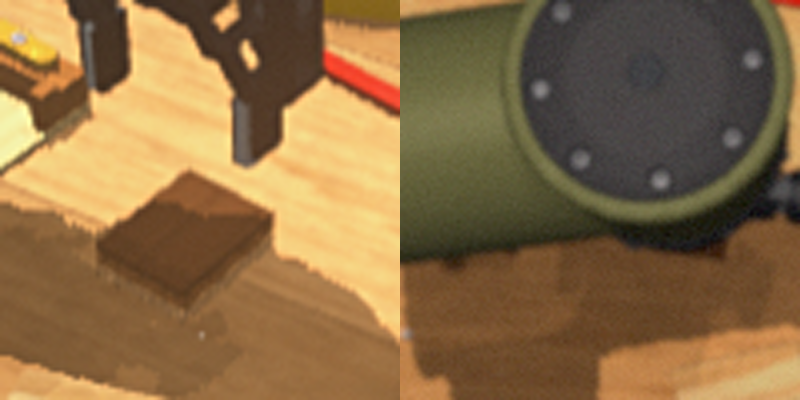

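The pile sits squarely on the bench with its dark top at about (185,240) in the left crop, and the fingers straddle its long sides. Descending and gripping.

Request:
play_rows(series=[0.8, 0, 0, -3, 0, 0, 0, 0.8, 0, 0, -6, 0, 0, 0, 0.8, 0, 0, -7.3, 0, 0, 0, 0.8, 0, 0, -7.75, 0, 0, 0, 0.8, 0, 0, -7.75, 0, 0, 0, 0.5, 0, 0, -7.75, 0, 0, 0, 0.3, 0, 0, -7.75, 0, 0, 0, 0.1, 0, 0, -7.75, 0, 0, 0, 0, 0, 0, -7.75, 0, 0, 0, 0, 0, 0, -7.75, 0, 0, 0, 0, 0, 0, -7.75, 0, 0, 0])

```text
t: 10.0
ee_pos: [0.4999, -0.1204, -0.0016]
eef_rot: [[-0.992, 0.125, 0.003], [0.125, 0.992, -0.0], [-0.003, 0.0, -1.0]]
contact_force: [-1.4, 0.9, 5.2]
width: 0.598
grip_force: 64.4
```

Request:
play_rows(series=[0.35, 0, 0, 0, 0, 0, 0, 0.35, 0, 0, 0.3, 0, 0, 0, 0.35, 0, 0, 0.3, 0, 0, 0, 0.35, 0, 0, 0.3, 0, 0, 0, 0, 0, 0, 0.3, 0, 0, 0, 0, 0, 0, 0.3, 0, 0, 0, 0, 0, 0, 0.3, 0, 0, 0])

```text
t: 10.7
ee_pos: [0.499, -0.1204, -0.0]
eef_rot: [[-0.992, 0.126, 0.0], [0.126, 0.992, 0.0], [-0.0, 0.0, -1.0]]
contact_force: [0.1, -1.1, 1.5]
width: 0.599
grip_force: 64.4
```

Request:
play_rows(series=[0, 0, 0, 0.5, 0, 0, 0, 0, 0, 0, 2, 0, 0, 0, 0, 0, 0, 4, 0, 0, 0, 0, 0, 0, 6, 0, 0, 0, 0, 0, 0, 8, 0, 0, 0, 0, 0, 2, 9, 0, 0, 0, 0, 1.5, 5, 9, 0, 0, 0, 0, 3, 8, 9, 0, 0, 0, 0, 4, 11, 9, 0, 0, 0, 0, 4.5, 13, 9, 0, 0, 0, 0, 4.5, 14, 9, 0, 0, 0, 0, 4.5, 14, 9, 0, 0, 0, 0, 4.5, 14, 9, 0, 0, 0])

```text
t: 12.0
ee_pos: [0.5435, 0.0191, 0.0897]
eef_rot: [[-0.992, 0.126, -0.0], [0.126, 0.992, -0.0], [0.0, -0.0, -1.0]]
contact_force: [-0.9, -0.7, -0.1]
width: 0.594
grip_force: 64.1
```

```bash
python3 - <<'E'
from h import *
s=env.sense();print(s["t"],s["ee_pos"].round(4),s["contact_force"].round(1),s["width"])
a=env.grab_frame("scene");cv2.imwrite("pics/s4.png",a)
p=s["ee_pos"]
P=pose2([p[0],p[1],3.015],[(33,-26,0),(33,26,0),(-33,26,0),(33,-26,21),(33,26,21),(-33,26,21)]);P[:,2]+=p[2]
print(proj("scene",P).round(1).tolist())
a=cv2.resize(a[150:250,200:333],(798,600),interpolation=2)
cv2.imwrite("pics/p5.png",a)
E
```

```text
12.0 [0.5435 0.0191 0.0897] [-0.9 -0.7 -0.1] 0.5938191870336418
[[225.0, 181.2], [244.1, 190.9], [268.2, 175.0], [223.7, 172.1], [243.0, 181.6], [267.4, 166.0]]
```

View pics/p5.png

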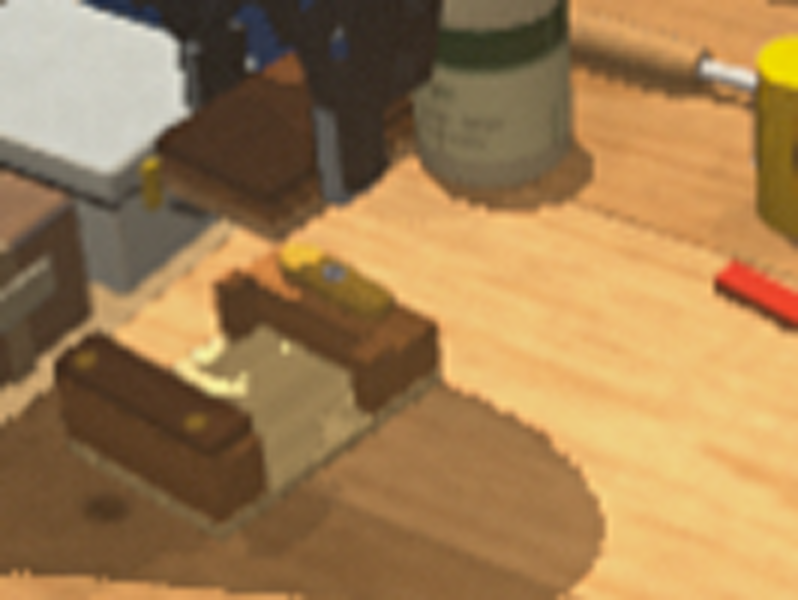

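The held pile's leading lower corner is at about (246,190), 2 px to the right of where the TCP predicts it. That means the scene camera has a small bias. I'll measure the pile and the case with the same edge fit so the bias cancels.

```bash
cat > e.py <<'E'
from h import *
from scipy.ndimage import map_coordinates
def edgefit(img,cam,segs,p0,z0=0,R=4,it=6):
    g=cv2.GaussianBlur(img,(0,0),.8).astype(float)
    p=np.array(p0,float)
    A=np.concatenate([np.linspace(a,b,25)[2:-2] for a,b in segs]);B=np.concatenate([np.tile(np.subtract(b,a),(21,1)) for a,b in segs])
    def pr(p,L): Q=pose2(p,L);Q[:,2]+=z0;return proj(cam,Q)
    for k in range(it):
        u=pr(p,A);d=pr(p,A+B*.02)-u;d/=np.linalg.norm(d,axis=1)[:,None];n=np.c_[-d[:,1],d[:,0]]
        r=R if k<3 else 2
        o=np.arange(-r-.5,r+.51,.25);S=u[:,None]+o[None,:,None]*n[:,None]
        v=np.stack([map_coordinates(g[...,c],[S[...,1],S[...,0]],order=1) for c in range(3)],-1)
        m=np.abs(v[:,4:]-v[:,:-4]).sum(-1)*np.exp(-(o[2:-2]/r)**2);j=m.argmax(1);off=o[2:-2][j];w=np.minimum(m.max(1)/60,1)
        t=u+off[:,None]*n
        f=lambda q:w*((pr(q,A)-t)*n).sum(1)
        s=least_squares(f,p,x_scale=[.01,.01,.1],loss="soft_l1",f_scale=.4);p=s.x
    print(cam,np.round(p,4),"rms",np.sqrt(np.mean(f(p)**2)).round(2));return p
i,o=26.5,46.5
lip=[((i,-37,41),(o,-37,41)),((o,-37,41),(o,37,41)),((o,37,41),(i,37,41)),((i,37,41),(i,-37,41))]
pil=[((33,-26,21),(33,26,21)),((33,-26,0),(33,26,0)),((33,26,0),(33,26,21)),((33,26,0),(15,26,0)),((33,26,21),(15,26,21))]
full=[((33,-26,21),(33,26,21)),((33,-26,0),(33,26,0)),((33,26,0),(-33,26,0)),((33,26,21),(-33,26,21)),((-33,-26,21),(-33,26,21)),((33,-26,21),(-33,-26,21))]
I=lambda n:cv2.imread(f"pics/{n}.png")
bot=[((o,-37,0),(o,37,0)),((o,37,0),(-58.5,37,0))]
for n in("scene0","s4"): edgefit(I(n),"scene",lip,[.5145,.0238,3.015]);edgefit(I(n),"scene",lip+bot,[.5145,.0238,3.015])
edgefit(I("top0"),"top",lip,[.5145,.0238,3.015])
print("held, truth .5435 .0191 3.0155");edgefit(I("s4"),"scene",pil,[.5435,.0191,3.015],z0=.0897)
print("bench, truth .499 y? 3.0155");edgefit(I("s3"),"scene",full,[.499,-.1204,3.015])
print("chip");top=full[:1]+full[-3:];
for c,n in(("scene","scene0"),("top","top0")):
    edgefit(I(n),c,[((33,-26,21),(33,26,21)),((-33,-26,21),(-33,26,21)),((33,26,21),(-33,26,21)),((33,-26,21),(-33,-26,21))],[.499,-.33,-.06],z0=.014)
E
python3 e.py
```

```text
scene [0.5164 0.0296 3.014 ] rms 0.34
scene [0.5161 0.0301 3.0067] rms 0.36
scene [0.5152 0.0234 3.0351] rms 0.22
scene [0.5158 0.0256 3.0887] rms 0.26
top [0.5137 0.0266 2.994 ] rms 0.23
held, truth .5435 .0191 3.0155
scene [0.5471 0.0126 2.7676] rms 0.22
bench, truth .499 y? 3.0155
scene [ 0.4995 -0.1217  2.9761] rms 0.22
chip
scene [ 0.5018 -0.3274 -0.0662] rms 0.13
top [ 0.499  -0.3317 -0.0577] rms 0.62
```

```bash
sed -i '/^I=lambda/q' e.py; cat > e2.py <<'E'
from e import *
fl=[((-22,y,6),(22,y,6)) for y in(-37,37)]
btn=[((-47.5+s*7,-20,35.5),(-47.5+s*7,20,35.5)) for s in(-1,1)]
blk=[((-58.5,-37,26.5),(-58.5,37,26.5))]
for st in([.515,.0255,3.014],[.517,.0285,3.03],[.513,.0225,3.0]):
    edgefit(I("top0"),"top",lip+fl+btn,st,R=3);edgefit(I("top0"),"top",lip+fl,st,R=3)
    edgefit(I("scene0"),"scene",lip+fl[1:]+btn,st,R=3)
E
python3 e2.py
```

```text
top [0.5144 0.028  3.0173] rms 0.24
top [0.514  0.0283 3.027 ] rms 0.22
scene [0.516  0.0265 2.952 ] rms 0.34
top [0.5144 0.0281 3.02  ] rms 0.23
top [0.514  0.0284 3.0274] rms 0.22
scene [0.516  0.0265 2.9524] rms 0.34
top [0.5144 0.0281 3.0211] rms 0.23
top [0.514  0.0283 3.0289] rms 0.23
scene [0.516  0.0264 2.9556] rms 0.33
```

Request:
play_rows(series=[0, 1, 0.1, 0, 0, 0, 0, 0, 2.5, 0.1, 0, -0.019, -0.149, 0, 0, 3, 0.1, -1, -0.038, -0.298, 0, 0, 3, 0.1, -2.5, -0.057, -0.446, 0, 0, 3, 0.1, -4.2, -0.057, -0.446, 0, 0, 2.1, 0.2, -4.6, -0.057, -0.446, 0, 0, 1.2, 0.3, -5, -0.057, -0.446, 0, 0, 0.3, 0.4, -5.5, -0.057, -0.446, 0, 0, -0.4, 0.5, -5.8, -0.057, -0.446, 0, 0, -1, 0.55, -6.1, -0.057, -0.446, 0, 0, -1, 0.55, -6.1, -0.057, -0.446, 0])

```text
t: 13.15
ee_pos: [0.5333, 0.0253, 0.0285]
eef_rot: [[-0.894, 0.126, 0.431], [0.113, 0.992, -0.055], [-0.434, -0.0, -0.901]]
contact_force: [0.0, 0.0, 0.2]
width: 0.594
grip_force: 66.5
```

Request:
play_rows(series=[0, -0.5, 0.03, -0.22, 0, 0, 0, 0, -0.9, 0.06, -0.44, 0, 0, 0, 0, -0.9, 0.06, -0.44, 0, 0, 0, 0, -0.9, 0.06, -0.44, 0, 0, 0])

```text
t: 13.55
ee_pos: [0.5275, 0.0262, 0.0278]
eef_rot: [[-0.89, 0.124, 0.438], [0.112, 0.992, -0.054], [-0.441, 0.001, -0.897]]
contact_force: [21.5, -8.3, -3.5]
width: 0.594
grip_force: 66.6
```

```bash
python3 - <<'E'
from h import *
s=env.sense();print(s["contact_force"].round(1),s["ft_torque"].round(2),s["joint_pos"].round(2))
cv2.imwrite("pics/s5.png",env.grab_frame("scene"));cv2.imwrite("pics/t5.png",env.grab_frame("top"))
E
```

```text
[21.5 -8.3 -3.5] [-2.33 -5.   -0.7 ] [ 0.61 -0.53 -0.96  0.41 -0.83 -2.54]
```

```bash
python3 - <<'E'
from h import *
a=cv2.imread("pics/s5.png")
s=env.sense();p=s["ee_pos"];Rm=s["eef_rot"]
# pile pred: tool x = -? ; leading dir = case x ~ tool x
L=Rm[:,0];Y=-Rm[:,1];N=-Rm[:,2]
P=[p+33e-3*i*L+26e-3*j*Y+k*21e-3*N for i in(1,-1) for j in(-1,1) for k in(0,1)]
print(proj("scene",P).round(1).tolist())
a=a[140:240,190:323];a=np.clip((a/255.)**.7*255,0,255).astype(np.uint8)
cv2.imwrite("pics/p6.png",cv2.resize(a,(798,600),interpolation=2))
E
```

```text
[[223.3, 214.6], [218.6, 209.5], [241.5, 224.8], [237.1, 219.7], [242.6, 189.1], [238.4, 183.6], [261.1, 198.4], [257.1, 192.9]]
```

View pics/p6.png

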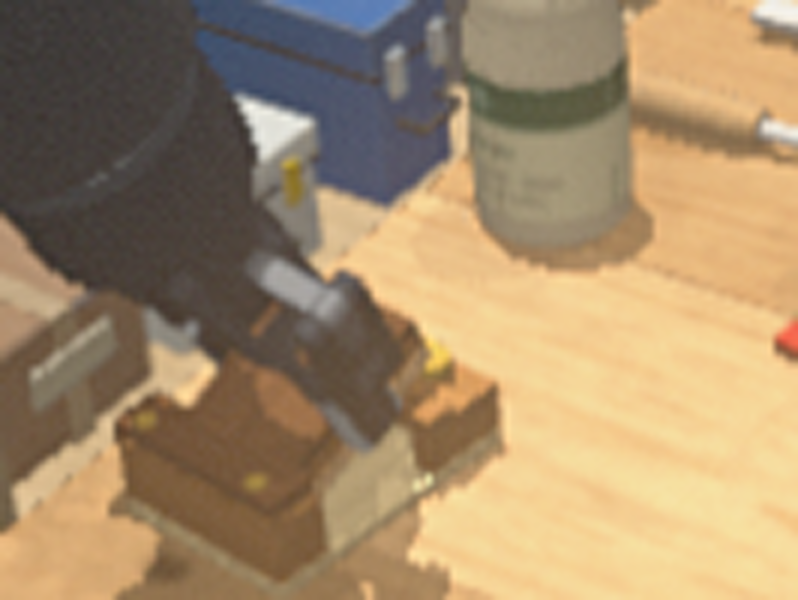

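The pile's leading top edge is butting against the lip's inner edge, at about (300,480) in the crop. It came in slightly too high, so I'll back off, lower and retry.

Request:
play_rows(series=[0, 0.3, 0, 0.1, 0, 0, 0, 0, 0.6, -0.1, 0.1, 0, 0, 0, 0, 0.6, -0.1, 0.1, 0, 0, 0, 0, 0.6, -0.1, 0.1, 0, 0, 0])

```text
t: 14.05
ee_pos: [0.5306, 0.0246, 0.025]
eef_rot: [[-0.894, 0.126, 0.43], [0.113, 0.992, -0.055], [-0.434, -0.001, -0.901]]
contact_force: [0.6, -0.0, -1.4]
width: 0.601
grip_force: 68.2
```

Request:
play_rows(series=[0, 0, 0, -0.15, 0, 0, 0, 0, 0, 0, -0.3, 0, 0, 0, 0, 0, 0, -0.3, 0, 0, 0, 0, -0.2, 0.03, -0.3, 0, 0, 0, 0, -0.4, 0.05, -0.3, 0, 0, 0, 0, -0.4, 0.05, -0.3, 0, 0, 0])

```text
t: 14.65
ee_pos: [0.5264, 0.0252, 0.022]
eef_rot: [[-0.894, 0.126, 0.431], [0.113, 0.992, -0.055], [-0.434, -0.0, -0.901]]
contact_force: [-0.7, -0.4, 0.6]
width: 0.591
grip_force: 68.3
```

Free, so I continue forward.

Request:
play_rows(series=[0, -0.2, 0.03, 0, 0, 0, 0, 0, -0.4, 0.05, 0, 0, 0, 0, 0, -0.4, 0.05, 0, 0, 0, 0, 0, -0.4, 0.05, 0, 0, 0, 0])

```text
t: 15.05
ee_pos: [0.5227, 0.0258, 0.0223]
eef_rot: [[-0.894, 0.126, 0.431], [0.113, 0.992, -0.055], [-0.435, -0.0, -0.901]]
contact_force: [-0.4, -0.2, -0.6]
width: 0.594
grip_force: 68.2
```

Request:
play_rows(series=[0, -0.2, 0.03, 0, 0, 0, 0, 0, -0.3, 0.04, 0, 0, 0, 0, 0, -0.3, 0.04, 0, 0, 0, 0])

```text
t: 15.35
ee_pos: [0.5196, 0.0262, 0.0221]
eef_rot: [[-0.894, 0.126, 0.431], [0.113, 0.992, -0.055], [-0.434, -0.0, -0.901]]
contact_force: [2.4, 0.2, -3.6]
width: 0.592
grip_force: 67.8
```

Request:
play_rows(series=[0, -0.1, 0.01, 0, 0, 0, 0, 0, -0.2, 0.03, 0, 0, 0, 0, 0, -0.2, 0.03, 0, 0, 0, 0])

```text
t: 15.65
ee_pos: [0.5179, 0.0265, 0.0218]
eef_rot: [[-0.893, 0.125, 0.431], [0.113, 0.992, -0.054], [-0.435, 0.0, -0.9]]
contact_force: [11.3, -1.2, -9.5]
width: 0.599
grip_force: 66.8
```

Request:
play_rows(series=[0, 0.2, -0.03, -0.05, 0, 0, 0, 0, 0.2, -0.03, -0.2, 0, 0, 0, 0, 0.2, -0.03, -0.2, 0, 0, 0])

```text
t: 15.95
ee_pos: [0.5198, 0.026, 0.0203]
eef_rot: [[-0.894, 0.126, 0.431], [0.113, 0.992, -0.055], [-0.434, -0.001, -0.901]]
contact_force: [0.2, -0.3, -0.2]
width: 0.592
grip_force: 68.3
```

Request:
play_rows(series=[0, 0, 0, -0.1, 0, 0, 0, 0, 0, 0, -0.2, 0, 0, 0, 0, 0, 0, -0.2, 0, 0, 0])

```text
t: 16.25
ee_pos: [0.5198, 0.0261, 0.0183]
eef_rot: [[-0.893, 0.126, 0.431], [0.113, 0.992, -0.055], [-0.435, -0.0, -0.901]]
contact_force: [-0.7, 0.7, -0.3]
width: 0.588
grip_force: 68.4
```

Request:
play_rows(series=[0, 0, 0, -0.1, 0, 0, 0, 0, 0, 0, -0.2, 0, 0, 0, 0, 0, 0, -0.2, 0, 0, 0])

```text
t: 16.55
ee_pos: [0.5204, 0.0263, 0.0176]
eef_rot: [[-0.893, 0.126, 0.433], [0.113, 0.992, -0.055], [-0.436, -0.0, -0.9]]
contact_force: [-1.6, -1.0, 5.3]
width: 0.591
grip_force: 69.1
```

Request:
play_rows(series=[0, 0, 0, -0.1, 0, 0, 0, 0, 0, 0, -0.15, 0, 0, 0, 0, 0, 0, -0.15, 0, 0, 0])

```text
t: 16.85
ee_pos: [0.5212, 0.0266, 0.0174]
eef_rot: [[-0.892, 0.125, 0.434], [0.113, 0.992, -0.054], [-0.438, 0.001, -0.899]]
contact_force: [-3.1, -0.6, 8.2]
width: 0.595
grip_force: 69.6
```

Request:
play_rows(series=[0, 0, 0, 0.4, 0, 0, 0, 0, 0, 0.15, 0.4, 0, 0, 0, 0, 0.02, 0.25, 0.4, 0, 0, 0, 0, 0.02, 0.25, 0.4, 0, 0, 0])

```text
t: 17.25
ee_pos: [0.5197, 0.0285, 0.0183]
eef_rot: [[-0.894, 0.126, 0.43], [0.113, 0.992, -0.056], [-0.434, -0.001, -0.901]]
contact_force: [0.3, -0.4, -0.7]
width: 0.594
grip_force: 68.4
```

Request:
play_rows(series=[0, -0.02, -0.25, 0, 0, 0, 0, 0, -0.04, -0.5, 0, 0, 0, 0, 0, -0.04, -0.5, 0, 0, 0, 0])

```text
t: 17.55
ee_pos: [0.5197, 0.0245, 0.0186]
eef_rot: [[-0.893, 0.125, 0.431], [0.114, 0.992, -0.052], [-0.435, 0.002, -0.901]]
contact_force: [-0.7, 6.6, -2.1]
width: 0.595
grip_force: 68.2
```

Request:
play_rows(series=[0, 0, 0.2, 0, 0, 0, 0, 0, 0, 0.32, 0, 0, 0, 0, 0, -0.04, 0.32, -0.2, 0.009, 0.074, 0, 0, -0.08, 0.33, -0.4, 0.019, 0.149, 0, 0, -0.17, 0.34, -0.64, 0.028, 0.223, 0, 0, -0.27, 0.36, -0.88, 0.038, 0.298, 0, 0, -0.27, 0.36, -0.88, 0.038, 0.298, 0, 0, -0.27, 0.36, -0.88, 0.038, 0.298, 0])

```text
t: 18.35
ee_pos: [0.5169, 0.0267, 0.0095]
eef_rot: [[-0.981, 0.127, 0.148], [0.125, 0.992, -0.02], [-0.149, -0.001, -0.989]]
contact_force: [0.2, -0.2, -0.6]
width: 0.593
grip_force: 68.4
```

Request:
play_rows(series=[0, -0.1, 0.02, -0.1, 0.009, 0.074, 0, 0, -0.19, 0.03, -0.2, 0.019, 0.148, 0, 0, -0.19, 0.03, -0.2, 0.019, 0.148, 0, 0, -0.19, 0.03, -0.2, 0.019, 0.148, 0])

```text
t: 18.75
ee_pos: [0.5146, 0.0272, 0.0077]
eef_rot: [[-0.992, 0.126, 0.001], [0.126, 0.992, -0.001], [-0.002, -0.001, -1.0]]
contact_force: [-0.8, -0.6, -1.1]
width: 0.595
grip_force: 68.4
```

Request:
play_rows(series=[0, 0, 0, -0.1, 0, 0, 0, 0, 0, 0, -0.15, 0, 0, 0, 0, 0, 0, -0.15, 0, 0, 0])

```text
t: 19.05
ee_pos: [0.5147, 0.0275, 0.0069]
eef_rot: [[-0.992, 0.125, 0.001], [0.125, 0.992, -0.0], [-0.001, -0.0, -1.0]]
contact_force: [-0.9, -0.1, 1.4]
width: 0.594
grip_force: 68.6
```

Request:
play_rows(series=[0, 0, 0, -0.05, 0, 0, 0, 0, 0, 0, -0.1, 0, 0, 0, 0, 0, 0, -0.1, 0, 0, 0])

```text
t: 19.35
ee_pos: [0.5153, 0.0275, 0.0066]
eef_rot: [[-0.992, 0.126, 0.001], [0.126, 0.992, -0.0], [-0.001, 0.0, -1.0]]
contact_force: [-3.7, -0.8, 6.3]
width: 0.595
grip_force: 69.2
```

Request:
play_rows(series=[0, 0, 0, 0.1, 0, 0, 0, 0.2, 0, 0, 0.1, 0, 0, 0, 0.35, 0, 0, 0.1, 0, 0, 0, 0.5, 0, 0, 0.1, 0, 0, 0, 0.5, 0, 0, 0.1, 0, 0, 0])

```text
t: 19.85
ee_pos: [0.5149, 0.0275, 0.0064]
eef_rot: [[-0.992, 0.126, -0.0], [0.126, 0.992, 0.0], [0.0, 0.0, -1.0]]
contact_force: [-0.4, 0.6, -0.5]
width: 0.751
grip_force: 0.0
```

Request:
play_rows(series=[0.5, 0, 0, 1, 0, 0, 0, 0.5, 0, 0, 3, 0, 0, 0, 0.5, 0, 0, 7, 0, 0, 0, 0.5, 0, 0, 11, 0, 0, 0, 0.5, 0, 0, 15, 0, 0, 0, 0.5, 0, -5, 17, 0, 0, 0, 0.5, 0, -10, 17, 0, 0, 0, 0.5, -1, -15, 17, 0, 0, 0, 0.5, -3, -20, 17, 0, 0, 0, 0.5, -5, -25, 17, 0, 0, 0, 0.5, -5, -28, 17, 0, 0, 0, 0.5, -5, -28, 17, 0, 0, 0])

```text
t: 21.05
ee_pos: [0.4635, -0.2564, 0.1773]
eef_rot: [[-0.991, 0.131, 0.0], [0.131, 0.991, -0.001], [-0.0, -0.001, -1.0]]
contact_force: [-0.4, 0.8, 0.1]
width: 0.75
grip_force: 0.0
```

```bash
cat > e3.py <<'E'
from e import *
a=env.grab_frame("scene");b=env.grab_frame("top");cv2.imwrite("pics/s6.png",a);cv2.imwrite("pics/t6.png",b)
# colour scan in top along case x on y=0,-15,15 ; and in scene
def ink(img,cam,pts): 
    u=proj(cam,pose2([.515,.0274,3.0155],pts));g=cv2.GaussianBlur(img,(0,0),.6)
    return [tuple(int(v) for v in g[int(round(y)),int(round(x))]) for x,y in u]
for cam,im in(("top",b),("scene",a)):
  for y in(-20,0,20):
    print(cam,y,[(x,c) for x,c in zip(range(-46,46,6),ink(im,cam,[(x,y,27) for x in range(-46,46,6)]))])
  print(cam,"cross x=0",[(y,c) for y,c in zip(range(-36,37,4),ink(im,cam,[(0,y,27) for y in range(-36,37,4)]))])
c=[((-33,-26,21),(-33,26,21)),((24,26,21),(-22,26,21)),((24,-26,21),(-22,-26,21))]
for z in(.0,.006,.012):
  edgefit(b,"top",c,[.515,.0274,3.0155],z0=z,R=3); edgefit(a,"scene",c,[.515,.0274,3.0155],z0=z,R=3)
E
python3 e3.py
```

```text
top -20 [(-46, (74, 118, 121)), (-40, (70, 113, 115)), (-34, (69, 110, 114)), (-28, (66, 108, 110)), (-22, (63, 104, 106)), (-16, (63, 103, 106)), (-10, (61, 99, 101)), (-4, (54, 94, 97)), (2, (58, 95, 98)), (8, (72, 113, 116)), (14, (77, 121, 124)), (20, (76, 120, 124)), (26, (74, 119, 122)), (32, (76, 119, 123)), (38, (75, 120, 122)), (44, (71, 115, 119))]
top 0 [(-46, (76, 119, 123)), (-40, (71, 114, 117)), (-34, (67, 109, 111)), (-28, (68, 108, 111)), (-22, (63, 105, 108)), (-16, (62, 101, 104)), (-10, (60, 101, 104)), (-4, (59, 96, 100)), (2, (65, 102, 106)), (8, (80, 122, 125)), (14, (83, 127, 130)), (20, (84, 127, 131)), (26, (79, 125, 127)), (32, (79, 123, 126)), (38, (79, 122, 126)), (44, (77, 123, 127))]
top 20 [(-46, (77, 120, 123)), (-40, (71, 116, 118)), (-34, (68, 109, 112)), (-28, (66, 107, 111)), (-22, (65, 106, 108)), (-16, (63, 102, 105)), (-10, (61, 101, 103)), (-4, (58, 97, 100)), (2, (57, 96, 98)), (8, (59, 97, 100)), (14, (73, 115, 118)), (20, (74, 116, 119)), (26, (71, 114, 117)), (32, (72, 113, 116)), (38, (72, 112, 115)), (44, (68, 107, 112))]
top cross x=0 [
[... 1394 characters left out ...]
 99, 153)), (38, (40, 67, 99)), (44, (43, 74, 111))]
scene cross x=0 [(-36, (119, 197, 246)), (-32, (121, 199, 247)), (-28, (119, 195, 246)), (-24, (84, 138, 199)), (-20, (54, 92, 145)), (-16, (53, 89, 141)), (-12, (54, 91, 143)), (-8, (55, 92, 145)), (-4, (54, 92, 145)), (0, (51, 88, 138)), (4, (53, 92, 144)), (8, (53, 92, 147)), (12, (53, 92, 147)), (16, (53, 92, 147)), (20, (52, 90, 144)), (24, (50, 88, 138)), (28, (47, 79, 121)), (32, (39, 64, 94)), (36, (45, 77, 113))]
top [0.5208 0.0251 2.9332] rms 0.03
scene [0.5246 0.0306 3.0044] rms 0.19
top [0.5202 0.0244 2.9272] rms 0.03
scene [0.5186 0.0253 3.0042] rms 0.19
top [0.5197 0.0238 2.9796] rms 0.03
scene [0.5126 0.0199 3.0042] rms 0.21
```

Request:
play_rows(series=[0, 1, 5, 0, 0, 0, 0.15, -0.5, 2.5, 10, 0, 0, 0, 0.3, -1, 4, 15, 0, 0, 0, 0.45, -1, 5, 20, 0, 0, 0, 0.6, -1, 6, 24, 0, 0, 0, 0.75, -1, 6.5, 27.8, 0, 0, 0, 0.9, -1, 6.5, 27.8, 0, 0, 0, 1.05, -1, 6.5, 27.8, 0, 0, 0, 1.2, -1, 6.5, 27.8, 0, 0, 0, 1.35, -1, 6.5, 27.8, -3, 0, 0, 1.5, -1, 6.5, 27.8, -7, 0, 0, 1.571, -1, 6.5, 27.8, -11, 0, 0, 1.571, -1, 6.5, 27.8, -13, 0, 0, 1.571, -1, 6.5, 27.8, -13.5, 0, 0, 1.571, -1, 6.5, 27.8, -13.5, 0, 0, 1.571])

```text
t: 22.65
ee_pos: [0.53, 0.0263, 0.0419]
eef_rot: [[-0.124, -0.992, -0.0], [-0.992, 0.124, -0.0], [0.0, 0.0, -1.0]]
contact_force: [0.3, -0.0, -0.1]
width: 0.001
grip_force: 0.0
```

Request:
play_rows(series=[-1, 0, 0, -0.8, 0, 0, 0, -1, 0, 0, -1.2, 0, 0, 0, -1, 0, 0, -1.3, 0, 0, 0, -1, 0, 0, -1.3, 0, 0, 0])

```text
t: 23.05
ee_pos: [0.5301, 0.0255, 0.0288]
eef_rot: [[-0.126, -0.992, 0.0], [-0.992, 0.126, 0.0], [-0.0, -0.0, -1.0]]
contact_force: [-0.6, -0.3, -0.2]
width: 0.001
grip_force: 0.0
```

Request:
play_rows(series=[-1, 0, 0, -0.1, 0, 0, 0, -1, 0, 0, -0.2, 0, 0, 0, -1, 0, 0, -0.2, 0, 0, 0])

```text
t: 23.35
ee_pos: [0.5303, 0.0255, 0.0272]
eef_rot: [[-0.126, -0.992, 0.001], [-0.992, 0.126, -0.0], [-0.0, -0.001, -1.0]]
contact_force: [-1.3, 0.2, 3.1]
width: -0.005
grip_force: 1.6
```

Request:
play_rows(series=[-1, 0, 0, 1, 0, 0, 0, -0.44, 0, 0, 3.5, 0, 0, 0, -0.44, 1.5, -0.2, 3.5, 0, 0, 0, -0.44, 3.2, -0.4, 3.5, 0, 0, 0, -0.44, 3.2, -0.4, 3.5, 0, 0, 0, -0.44, 3.2, -0.4, 2, 0, 0, 0, -0.44, 3.2, -0.4, 1, 0, 0, 0, -0.44, 3.2, -0.4, 0.5, 0, 0, 0, -0.44, 3.2, -0.4, 0.5, 0, 0, 0])

```text
t: 24.25
ee_pos: [0.5609, 0.0213, 0.03]
eef_rot: [[-0.125, -0.992, -0.003], [-0.992, 0.126, -0.001], [0.001, 0.002, -1.0]]
contact_force: [-0.8, -0.0, 0.1]
width: 0.286
grip_force: 0.0
```

Request:
play_rows(series=[-0.55, 0, 0, 0.05, 0, 0, 0, -0.65, 0, 0, 0.05, 0, 0, 0, -0.75, 0, 0, 0.05, 0, 0, 0, -0.75, 0, 0, 0.05, 0, 0, 0])

```text
t: 24.65
ee_pos: [0.5626, 0.0216, 0.0329]
eef_rot: [[-0.125, -0.992, 0.002], [-0.992, 0.125, 0.0], [-0.0, -0.002, -1.0]]
contact_force: [1.4, -0.3, 2.1]
width: 0.137
grip_force: 44.3
```

Request:
play_rows(series=[-0.75, 0, 0, 0, 0, 0, 0.13, -0.75, 0, 0, 0, 0, 0, 0.26, -0.75, 0, 0, 0, 0, 0, 0.39, -0.75, 0, 0, 0, 0, 0, 0.52, -0.75, 0, 0, 0, 0, 0, 0.65, -0.75, 0, 0, 0, 0, 0, 0.78, -0.75, 0, 0, 0, 0, 0, 0.91, -0.75, 0, 0, 0, 0, 0, 1.04, -0.75, 0, 0, 0, 0, 0, 1.17, -0.75, 0, 0, 0, 0, 0, 1.3, -0.75, 0, 0, 0, 0, 0, 1.43, -0.75, 0, 0, 0, 0, 0, 1.571, -0.75, 0, 0, 0, 0, 0, 1.571, -0.75, 0, 0, 0, 0, 0, 1.571])

```text
t: 26.05
ee_pos: [0.5618, 0.021, 0.0329]
eef_rot: [[0.992, -0.129, -0.0], [-0.129, -0.992, -0.001], [-0.0, 0.001, -1.0]]
contact_force: [-3.1, -1.5, 6.0]
width: 0.134
grip_force: 44.8
```

Request:
play_rows(series=[-0.6, 0, 0, 0, 0, 0, 0, -0.4, 0, 0, 0, 0, 0, 0, -0.3, 0, 0, 0, 0, 0, 0, -0.3, 0, 0, 1, 0, 0, 0, -0.3, 0, 0, 4, 0, 0, 0, -0.3, 0, 0, 9, 0, 0, 0, -0.3, 0, 0, 14, 0, 0, 0, -0.3, 0, -4, 16, 0, 0, 0, -0.3, -2, -8, 16, 0, 0, 0, -0.3, -4, -12, 16, 0, 0, 0, -0.3, -6, -17, 16, 0, 0, 0, -0.3, -8, -22, 18, 0, 0, 0, -0.3, -10, -27, 18, 0, 0, 0, -0.3, -12, -32, 20, 0, 0, 0, -0.3, -14, -37, 20, 0, 0, 0, -0.3, -16, -42, 20, 0, 0, 0, -0.3, -18, -44, 20, 0, 0, 0, -0.3, -18, -44, 20, 0, 0, 0])

```text
t: 27.85
ee_pos: [0.3893, -0.4099, 0.233]
eef_rot: [[0.993, -0.116, 0.018], [-0.117, -0.993, 0.019], [0.016, -0.021, -1.0]]
contact_force: [26.4, 66.6, 17.9]
width: 0.347
grip_force: 32.9
```

```bash
cat > e4.py <<'E'
from e import *
a=env.grab_frame("scene");b=env.grab_frame("top");cv2.imwrite("pics/s7.png",a);cv2.imwrite("pics/t7.png",b)
# pixel map onto case planes, classify colours: Y brass, D dark, W pale, o other
def show(img,cam,z):
    hsv=cv2.cvtColor(img,cv2.COLOR_BGR2HSV);print(cam,"z",z,"rows x -76..44, cols y -40..40")
    for x in range(-76,48,5):
        r=""
        for y in range(-40,41,4):
            u=proj(cam,pose2([.515,.0274,3.0155],[(x,y,z)]))[0];h,s,v=hsv[int(round(u[1])),int(round(u[0]))]
            r+="Y" if 21<=h<=32 and s>140 else "D" if v<150 else "w" if s<140 else "."
        print("%4d"%x,r)
show(a,"scene",35.5);show(b,"top",35.5)
btn=[((-70,s*7,35.5),(-25,s*7,35.5)) for s in(-1,1)]+[((-72.5,-4,35.5),(-72.5,4,35.5)),((-22.5,-4,35.5),(-22.5,4,35.5))]
edgefit(a,"scene",btn,[.515,.0274,3.0155],R=3);edgefit(b,"top",btn,[.515,.0274,3.0155],R=3)
E
python3 e4.py
```

```text
scene z 35.5 rows x -76..44, cols y -40..40
 -76 wwwwwwwwwwwwwwwwwwwww
 -71 wwwwwwwww.YY.wwwwwwww
 -66 wwwwwwwww.YYY.wwwwwww
 -61 wwwwwwwwwwYY.Dwwwwwww
 -56 wwwwwwwwwYYY.Dwwwwwww
 -51 wwwww..w.www.D...ww..
 -46 wwww......ww.DD......
 -41 wwww......YYYDD......
 -36 wwww.....YYYYDD......
 -31 www..D....YYYDD......
 -26 www..DDDDDY..DDDDDD..
 -21 www..DDDDDDDDDDDDDDD.
 -16 w.ww.DDDDDDDDDDDDDDDD
 -11 wwwwwwDDDDDDDDDDDDDDD
  -6 wwwwwwwDDDDDDD.DDDDDD
  -1 wwwwwww.DDDDDDDDDDDDD
   4 wwwwww.DDDDDDDDDDDDDD
   9 wwwwww.DDDDDDDDDDDDDD
  14 wwwwww.DDDDDDDDDDDDDD
  19 wwwwww.DDDDDDDDDDDDDD
  24 w.D................DD
  29 wD.................DD
  34 w...D...........Y.DDD
  39 wD..DD..DDDD.DD...DDD
  44 wwDDDDDDDDDDDDDDDDDDD
top z 35.5 rows x -76..44, cols y -40..40
 -76 .www...wwwwwww......w
 -71 ..w................w.
 -66 w.....w..YYYYwwwwwwww
 -61 ww.wwwww.YYYYDDwwwwww
 -56 w........YYYY........
 -51 .........wwwY.......D
 -46 .........wwwD.......D
 -41 .........YYYY.......D
 -36 w...DD..YYYYDDD.D...D
 -31 w...DDDDYYYYDDDDDD..D
 -26 w..DDDDDDYYYDDDDDD..D
 -21 w.wDDDDDDDDDDDDDDDDDD
 -16 wwwwwDDDDDDDDDDDDDDww
 -11 wwwwDDDDDDDDDDDDDDwww
  -6 w.wwwDDDDDDDDDDDDDDww
  -1 wwwwDDDDDDDDDDDDDDDww
   4 wwwwwDDDDDDDDDDDDDwww
   9 w.wwwDDDDDDDDDDDDDDww
  14 ..wwDDDDDDDDDDDDDDDww
  19 w.wwwDDDDDDDDDDDDDwww
  24 ...wDDDDDDDDDDDDDDDww
  29 .DDDDDDDDDDDDDDDDDDDD
  34 .DDDDDDDDDDDDDDDDDDDD
  39 .DDYDDDDDDDDDDDYYYDDD
  44 .DDDDDDDDDDDDDDDYYDDD
scene [0.5165 0.0248 3.0148] rms 0.17
top [0.5152 0.0292 2.9868] rms 0.18
```

The button lies along the case's x axis over the dark pile in both views. On the retreat the tool ran into the cabinet, so I'll back away from it now.

Request:
play_rows(series=[-0.3, 0.5, 2.5, 0, 0, 0, 0, -0.3, 1, 6, 0, 0, 0, 0, -0.3, 1, 10, 0, 0, 0, 0, -0.3, 1, 10, 0, 0, 0, 0])

```text
t: 28.35
ee_pos: [0.3926, -0.3156, 0.2337]
eef_rot: [[0.993, -0.122, 0.003], [-0.122, -0.993, -0.0], [0.003, 0.0, -1.0]]
contact_force: [0.2, -0.9, -0.2]
width: 0.348
grip_force: 0.0
```

```bash
python3 - <<'E'
from e import *
s=env.sense();print(s["t"],s["ee_pos"].round(3),s["contact_force"].round(1),s["width"],s["joint_pos"].round(2))
a=env.grab_frame("scene");b=env.grab_frame("top")
# bystander/box change check vs. start, masked list of changed blobs
for n,im,r in(("scene",a,I("scene0")),("top",b,I("top0"))):
    d=cv2.GaussianBlur(cv2.absdiff(im,r),(5,5),0).max(2)>70
    k,_,st,c=cv2.connectedComponentsWithStats(d.astype(np.uint8));print(n,[(st[i][:5].tolist()) for i in range(1,k) if st[i][4]>25])
E
```

```text
28.35 [ 0.393 -0.316  0.234] [ 0.2 -0.9 -0.2] 0.3483668726855651 [-0.28 -0.22 -0.15 -0.   -1.63  1.73]
scene [[203, 0, 13, 15, 134], [345, 0, 93, 19, 434], [374, 0, 65, 12, 405], [534, 0, 106, 62, 2747], [92, 17, 18, 7, 92], [49, 29, 23, 15, 265], [74, 32, 16, 7, 86], [402, 49, 29, 20, 204], [508, 53, 132, 310, 25981], [395, 64, 35, 13, 199], [379, 76, 9, 11, 62], [399, 78, 23, 8, 111], [329, 84, 93, 133, 4735], [387, 110, 20, 13, 175], [406, 133, 10, 6, 37], [0, 161, 13, 9, 84], [246, 195, 9, 7, 35], [227, 204, 32, 23, 369], [382, 212, 14, 16, 140], [8, 219, 24, 17, 51], [27, 236, 23, 24, 233], [381, 263, 42, 40, 923], [485, 271, 9, 5, 29], [5, 272, 107, 128, 3662], [259, 289, 172, 99, 6697], [135, 389, 33, 11, 212]]
top [[221, 151, 235, 159, 16859], [537, 188, 101, 79, 2951], [401, 199, 29, 45, 285], [225, 205, 43, 22, 430], [434, 210, 31, 48, 951], [620, 218, 7, 7, 27], [509, 241, 32, 83, 617], [407, 242, 20, 15, 191], [467, 242, 44, 56, 1410], [443, 246, 21, 11, 125], [535, 275, 7, 8, 27], [531, 286, 5, 10, 31], [537, 290, 6, 7, 26], [305, 297, 17, 7, 60], [521, 306, 11, 32, 178], [232, 338, 85, 44, 2628], [425, 346, 107, 54, 3036], [185, 381, 46, 19, 631], [250, 385, 65, 15, 668], [625, 384, 15, 16, 148]]
```

```bash
python3 -c "
from rig import env
print(env.hand_in())"
```

```text
the job is handed in; nothing more can be done
None
```

I handed the job in at about 28 s: the three-chip pile is seated flat in the case, set down on the bench in between as asked, and the brass button lies across it. One thing may count against it: on the final retreat the gripper hit the cabinet at about 70 N, and I couldn't tell whether the fingers or the gripper's body took it. I also never looked at the chip order after seating, or checked the bystanders cleanly at the end.

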